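Sweep the teal cabochons into the sorting bay

ROBOT

A 6-joint arm with a two-finger parallel gripper is mounted at the origin on the work surface. World frame = base frame: x ahead of the robot, y to its left, z up, the work surface at z = 0. Lengths are in mm, angles in rad, forces in N, time in s.
With the tool pointing down it reaches from about 350 to 975 mm from the base axis. Payload 7.1 kg.
Tool frame: the origin (TCP) lies at the very end of the fingers, on their centre line; the grasp point (between the pads) lies 19 mm behind it; z points along the fingers, x is the direction in which the jaws open and shut, and the axes are right-handed (so a half turn about z gives the same grasp; the last joint's range is limited). The gripper opens to 88 mm and grips with 3 to 60 N. Pads are 20 mm wide; open, the fingers measure 115 mm over their backs; the gripper's body (75 mm by 178 mm) begins 61 mm behind the grasp point.
Start: joints at [-1.328, 0.423, 1.63, -0, 1.089, -0.019], TCP at [161.781, -603.682, 201.875] pointing down, gripper open.
Joint ranges: [-3, 3], [-0.9, 2.11], [0.09, 2.58], [-1.31, 4.45], [0.11, 2.69], [-2.54, 2.54]. Speed limits (rad/s): [2.39, 2.39, 3.01, 3.14, 3.14, 3.14].

INTERFACE

Orientations are given as a rotation vector (axis times angle).
In Python, from workcell import * gives the robot as it stands.
- The arm moves only by the tool arm_command, never from a script. Its argument "increments" is a list of rows, each a list of 2 entries, a list of its own where there are three numbers: the shift along the tool's x, y, z in cm, then the turn about the tool's z in degrees. In form: [[[dx, dy, dz], turn], ...]. A call has 1 to 20 rows; each row shifts and turns the pose as measured when the row begins, along the tool's axes as they then stand; what a row does not reach is not made up. A row lasts 1/10 s, in which the tool goes at most 50 mm and 8.59 degrees, less where a joint would pass 70% of its speed; a pose out of reach is approached as far as the arm can. A call is refused whole if a number of a shift passes 5 or a number of a turn 8.59, either way. A call with a gripper value outside its range is refused whole. "gripper" is the opening, from 0 (shut) to 1 (fully open), set as the call begins (left out, the last holds). The fingers move at their own pace and stop on an object; the grip force is fixed at half the most. Time passes only in rows, so rows that do not move let the fingers close. It gives the time, the measured TCP pose, the force and the opening at its end, in the units of the state.
- get_obs(): the state, without advancing time (a new reading comes with each control period).
- get_image(name): name is "side" or "top" or "wrist"; returns the picture (400x640x3 uint8, red, green, blue); there is no depth.
- camera_params(name): a dict with "K" (3x3 intrinsics, pixels), "k1" (the pictures are not rectified: a ray, as slopes to the right and down, at radius r is drawn at 1 + k1 r^2 times it, then the intrinsics apply), "rvec" (rotation vector, rad) and "tvec" (3), from world to camera coordinates, as OpenCV has them; the wrist camera has in their place "T_tool_cam" (4x4, takes a point from camera to tool coordinates, whose origin is the TCP and whose axes are the tool frame's). Camera axes: x right, y down, z forward; pixel columns grow to the right and rows downward; lengths in mm; the calibration is good to about 2 mm. A picture is of the moment at which its call begins: read the wrist's pose just before it. camera_params takes no time and is no camera call.
- close_job(): hands the job in, once; it reports no verdict.
The state is a dict: "t": time; "qpos": joint angles; "qvel": joint speeds; "joint_torque": joint torques, N m; "ee_pos": TCP position; "orientation": TCP orientation; "ft_force": force on the tool from outside, world axes, zero at the start; "moment": the same for the moment, N m; "width": finger opening in mm.
Only numpy, scipy, OpenCV 4.12 (cv2) and the standard library are available. Lean on these libraries where they do the work, as an engineer would, in place of code of your own. Each camera call takes 0.05 s, during which the arm holds its last target.

TASK

With the fingertips, sweep the three teal glass cabochons across the table into the green-taped sorting bay, through its open side, until each lies flat and wholly inside. Only slide them: do not pick them up or tip them. Leave the amber cabochon, the brass tin and everything else on the table where they are.

Things in the scene. Friction and masses are not known exactly. Their poses are not given: they have to be found in the camera images.
- bay: Sorting bay fixed to the table: three pine walls with green tape on their tops, around a dark floor patch that is flush with the table (no step). Inside 100 mm (x) by 190 mm (y); walls 12 mm thick, 22 mm high. Origin: centre of the bay's floor, at table height. Its x axis points from the open side into the bay: open side at x = -50 mm, inner face of the back wall at x = +50 mm, inner faces of the side walls at y = -95 and +95 mm; z up. It stands turned by a small angle.
- teal_a: Teal (blue-green) glass cabochon, one of three alike: 36 mm diameter, 13 mm high: flat underside, upright rim 9 mm high, low dome on top, about 28 g, loose, lies flat on the table and slides when pushed. Origin: centre of its underside (table is z = 0).
- teal_b: Teal (blue-green) glass cabochon, one of three alike: 36 mm diameter, 13 mm high: flat underside, upright rim 9 mm high, low dome on top, about 28 g, loose, lies flat on the table and slides when pushed. Origin: centre of its underside (table is z = 0).
- teal_c: Teal (blue-green) glass cabochon, one of three alike: 36 mm diameter, 13 mm high: flat underside, upright rim 9 mm high, low dome on top, about 28 g, loose, lies flat on the table and slides when pushed. Origin: centre of its underside (table is z = 0).
- amber: Orange amber glass cabochon, not to be moved: 36 mm diameter, 13 mm high: flat underside, upright rim 9 mm high, low dome on top, about 28 g, loose, lies flat on the table and slides when pushed. Origin: centre of its underside (table is z = 0).
- brass_tin: Small round closed brass tin with a black lid, not to be moved: 36 mm diameter, 42 mm high, loose, upright. Origin: centre of its underside.
- bowl: Dark wooden bowl, 124 mm across, 50 mm high, at the left of the work, loose, not to be moved. Origin: centre of its underside.
- jar: Dark red jar with a metal cap, 64 mm diameter, 85 mm high, at the right of the work, loose, not to be moved. Origin: centre of its underside.
- tin_cup: Metal cup, 70 mm across, 75 mm high, at the left, loose, not to be moved. Origin: centre of its underside.
- bangle: Copper bangle lying flat, 72 mm outside diameter, 10 mm high, at the right, loose, not to be moved. Origin: centre of its underside.
There are look-alikes about, which are no part of the job. What is shaped like the teal_b but black or purple is not meant.

How it is judged (in metres and radians):
At the end, for the whole second after the job is handed in: All three teal cabochons lie flat on the table, at rest, each wholly between the bay's three walls and its open side (1 mm of overhang over the open side's line is allowed); the amber cabochon, brass tin, bowl, jar, cup and bangle are within 12 mm of where they began (x of teal_a in the frame of bay between -0.033 and 0.05 m and y of teal_a in the frame of bay between -0.095 and 0.095 m and height (world z) of each of teal_a, teal_b, teal_c below 0.004 m and angle between each of teal_a, teal_b, teal_c's own z axis and vertical below 0.15 rad and linear speed of each of teal_a, teal_b, teal_c below 0.02 m/s and x of teal_b in the frame of bay between -0.033 and 0.05 m and y of teal_b in the frame of bay between -0.095 and 0.095 m and x of teal_c in the frame of bay between -0.033 and 0.05 m and y of teal_c in the frame of bay between -0.095 and 0.095 m and distance of each of amber, brass_tin, bowl, jar, tin_cup, bangle from where it was at the start of the episode below 0.012 m); the robot touches nothing.
It fails at once if a teal cabochon is lifted off the table or tipped up on edge (height (world z) of any of teal_a, teal_b, teal_c above 0.012 m or angle between any of teal_a, teal_b, teal_c's own z axis and vertical above 0.7 rad).
It fails at once if the amber cabochon is moved more than 12 mm or tipped (distance of amber from where it was at the start of the episode above 0.012 m or angle between amber's own z axis and vertical above 0.35 rad).
It fails at once if the brass tin is moved more than 12 mm or tipped (distance of brass_tin from where it was at the start of the episode above 0.012 m or angle between brass_tin's own z axis and vertical above 0.35 rad).
It fails at once if the bowl, jar, cup or bangle is moved more than 12 mm or tipped (distance of any of bowl, jar, tin_cup, bangle from where it was at the start of the episode above 0.012 m or angle between any of bowl, jar, tin_cup, bangle's own z axis and vertical above 0.35 rad).
It also fails if it takes over 54 s, if anything falls off the work surface, if the arm or the gripper's body presses on something with over 40 N, if the wrist force passes 120 N, or if a joint passes its speed limit or range.

## Working session

There is one attempt and no reset: what is moved stays moved. The work goes in short steps, Python scripts to look and compute and a tool call to move; the robot and the scene stay as the last step left them, time stands still between calls to the robot, and variables do not carry over. Pictures are saved under pics/ and viewed, and the job is handed in when it is done.

Besides the shell and the picture viewer there is one more tool, called after "Call:" by a JSON object that holds its "api" and its "payload", one argument or row to a line. arm_command: Moves the arm, as the interface text tells. Its arguments: {"type":"object","properties":{"increments":{"type":"array","items":{"type":"array"}},"gripper":{"type":"number"}},"required":["increments"]}

```bash
ls; mkdir -p pics; python3 - <<'E'
from workcell import *
import cv2
o=get_obs();print(o)
for n in("top","side"):
    cv2.imwrite(f"pics/{n}0.png",get_image(n)[:,:,::-1]);print(camera_params(n))
print(camera_params("wrist"))
E
```

```text
pics
{'t': 0.0, 'qpos': array([-1.32800800e+00,  4.23800015e-01,  1.63065823e+00,  9.63192973e-06,
        1.08859746e+00, -1.89942859e-02]), 'qvel': array([ 4.73398303e-04,  9.86416262e-05,  1.85923527e-03, -2.71971499e-04,
        4.86795969e-04,  4.43446806e-04]), 'joint_torque': array([ 1.56443137e-03, -5.44622576e+01, -2.73666286e+01,  6.43655215e-02,
        2.27767322e-02, -1.30658823e-04]), 'ee_pos': array([ 161.64662156, -603.14823818,  201.13969073]), 'orientation': array([-2.49164306e+00,  1.91194701e+00,  1.78744823e-03]), 'ft_force': array([-0.58943624,  1.06618197, -0.32441931]), 'moment': array([ 0.01879528,  0.00058507, -0.04627947]), 'width': 87.6880141526102}
{'K': array([[367.48603559,   0.        , 320.71902285],
       [  0.        , 367.48603559, 197.1599437 ],
       [  0.        ,   0.        ,   1.        ]]), 'k1': -0.029895292500138025, 'rvec': array([ 2.11905356, -2.1475311 ,  0.2058401 ]), 'tvec': array([ -6.28221869, 484.66213801, 904.05483374])}
{'K': array([[464.94462695,   0.        , 320.00320731],
       [  0.        , 464.94462695, 199.89522629],
       [  0.        ,   0.        ,   1.        ]]), 'k1': -0.04485126288617707, 'rvec': array([ 0.2115815 , -2.89952509,  1.03596236]), 'tvec': array([ 473.57673861,   80.94143283, 1398.4120258 ])}
{'K': array([[344.11415442,   0.        , 319.53342002],
       [  0.        , 344.11415442, 200.06289959],
       [  0.        ,   0.        ,   1.        ]]), 'k1': -0.025750223211839497, 'T_tool_cam': array([[ 9.99999674e-01,  7.98306823e-04,  1.19542092e-04,
        -5.80463914e-01],
       [-8.00786907e-04,  9.62464975e-01,  2.71404735e-01,
        -7.43102625e+01],
       [ 1.01609175e-04, -2.71404743e-01,  9.62465301e-01,
        -1.83674117e+02],
       [ 0.00000000e+00,  0.00000000e+00,  0.00000000e+00,
         1.00000000e+00]])}
```

View pics/top0.png

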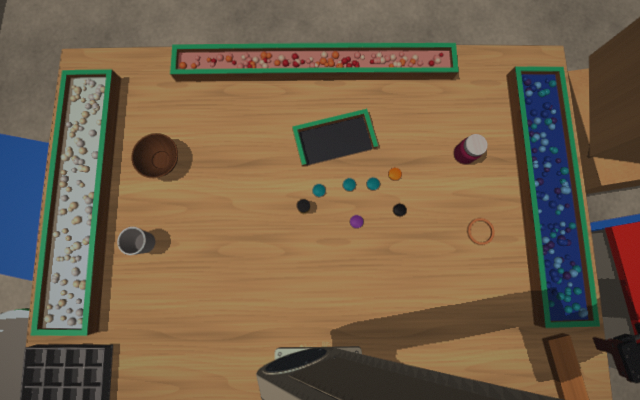

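View pics/side0.png

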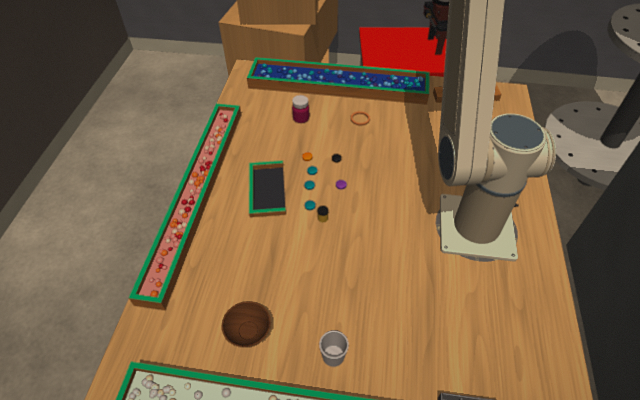

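The top view shows the teals at about (319,190), (349,185) and (373,184). Amber is at (395,174), the brass tin at (304,206), and the bay spans about (293..378, 112..165) with its open side facing the robot. The look-alikes are purple at (357,222) and black at (400,210).

```bash
cat > h.py <<'E'
from workcell import *
import cv2, numpy as np
from scipy.spatial.transform import Rotation as R
def und(p,c):
    d=np.array([c["k1"],0,0,0,0.])
    return cv2.undistortPoints(np.array(p,float).reshape(-1,1,2),c["K"],d).reshape(-1,2)
def ray(p,name,obs=None):
    c=camera_params(name); s=und(p,c); d=np.c_[s,np.ones(len(s))]
    if name=="wrist":
        T=c["T_tool_cam"]; Rt=R.from_rotvec(obs["orientation"]).as_matrix()
        return obs["ee_pos"]+Rt@T[:3,3], d@(Rt@T[:3,:3]).T
    Rm=R.from_rotvec(c["rvec"]).as_matrix(); return -Rm.T@c["tvec"], d@Rm
def plane(p,z,name,obs=None):
    o,d=ray(p,name,obs); return o+d*((z-o[2])/d[:,2])[:,None]
HUE=dict(teal=(80,100),amber=(5,16),green=(60,79),purple=(130,160))
def blobs(im,col,smin=120,vmin=60,amin=30,amax=1e5):
    h=cv2.cvtColor(im,cv2.COLOR_RGB2HSV); a,b=HUE[col]
    m=cv2.inRange(h,(a,smin,vmin),(b,255,255))
    n,l,st,ce=cv2.connectedComponentsWithStats(m)
    return [(ce[i],st[i]) for i in range(1,n) if amin<=st[i][4]<=amax],l,m
E
cat > meas.py <<'E'
from h import *
im=get_image("top")
def find(im,name,box):
    for col in("teal","amber","purple"):
        bs,_,_=blobs(im,col,100,50)
        for c,s in bs:
            if box[0]<c[0]<box[1] and box[2]<c[1]<box[3]: print(name,col,c.round(1),s[4],plane([c],7,name)[0].round(1))
find(im,"top",(280,420,150,240))
find(get_image("side"),"side",(290,360,140,230))
for im,n,box in((im,"top",(285,385,105,170)),):
    bs,l,m=blobs(im,"green",80,50,100)
    for c,s in bs:
        if box[0]<c[0]<box[1]: 
            k=(l==l[int(0)][0])
            mm=np.zeros_like(m); mm[s[1]:s[1]+s[3],s[0]:s[0]+s[2]]=m[s[1]:s[1]+s[3],s[0]:s[0]+s[2]]
            r=cv2.minAreaRect(np.argwhere(mm>0)[:,::-1].astype(np.float32)); b=cv2.boxPoints(r); print("green",s,b.round(1)); P=plane(b,22,n); print(P.round(1)); print([np.linalg.norm(P[i]-P[i-1]).round(1) for i in range(4)])
# dark
E
python3 meas.py; python3 - <<'E'
import cv2
im=cv2.imread('pics/top0.png')[95:240,270:430]
cv2.imwrite('pics/topz.png',cv2.resize(im,None,fx=4.5,fy=4.1,interpolation=2))
E
```

```text
top teal [349.  184.3] 114 [525.5 -90.1   7. ]
top teal [372.7 183.5] 116 [ 527.1 -154.3    7. ]
top teal [318.7 190. ] 112 [510.9  -8.    7. ]
top amber [395.1 186.4] 46 [ 518.3 -215.     7. ]
top amber [335.2 188.4] 32 [514.7 -52.6   7. ]
top purple [356.2 221.2] 128 [ 425.2 -106.5    7. ]
side teal [311.9 170. ] 57 [ 528.7 -153.2    7. ]
side teal [309.3 184.6] 63 [526.9 -88.5   7. ]
side teal [309.6 204.9] 74 [512.4  -5.8   7. ]
side purple [340.6 184.2] 73 [ 427.1 -104.8    7. ]
green [ 170   43  288   31 2862] [[169.8  43.6]
 [456.8  41.4]
 [457.1  71.2]
 [170.   73.4]]
[[ 941.9  414.1   22. ]
 [ 943.2 -414.9   22. ]
 [ 848.7 -407.1   22. ]
 [ 848.4  407.1   22. ]]
[np.float64(93.8), np.float64(829.0), np.float64(94.8), np.float64(814.1)]
green [293 109  85  56 631] [[292.1 126.2]
 [368.1 107.2]
 [377.6 145.4]
 [301.6 164.4]]
[[ 686.6   62.5   22. ]
 [ 740.2 -148.    22. ]
 [ 629.6 -169.6   22. ]
 [ 578.5   36.9   22. ]]
[np.float64(111.1), np.float64(217.2), np.float64(112.7), np.float64(212.8)]
```

View pics/topz.png

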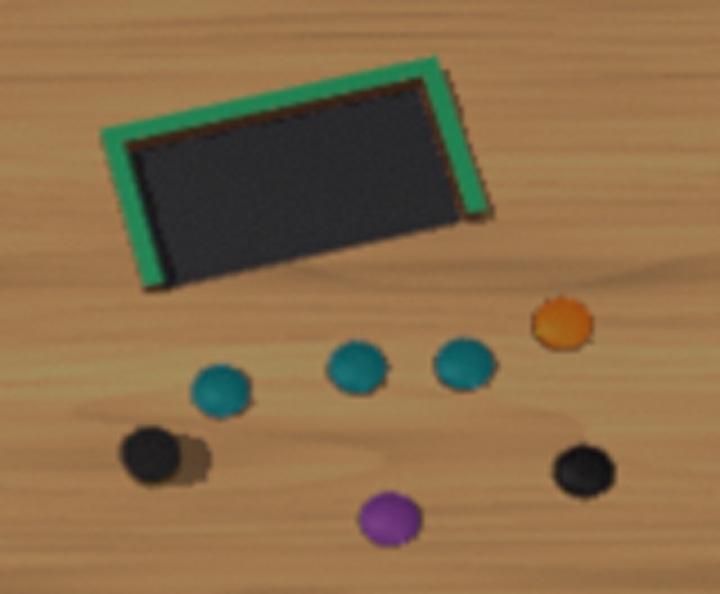

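Call:
{"api": "arm_command", "payload": {
  "increments": [
    [[-1, -1.4, 0], 0],
    [[-2, -2.8, 0], 0],
    [[-2.5, -3.4, 0], 0],
    [[-2.5, -3.4, 0], 0],
    [[-2.5, -3.4, 0], 0],
    [[-2.5, -3.4, 0], 0],
    [[-2.5, -3.4, 0], 0],
    [[-2.5, -3.4, 0], 0],
    [[-2.5, -3.4, 0], 0],
    [[-2.5, -3.4, 0], 0],
    [[-2.5, -3.4, 0], 0],
    [[-2.5, -3.4, 0], 0]
  ],
  "gripper": 0.18
}}

```text
t: 1.4
ee_pos: [467.5, -212.2, 201.1]
orientation: [-2.483, 1.92, 0.003]
ft_force: [0.4, 0.1, -0.2]
width: 16.0
```

Call:
{"api": "arm_command", "payload": {
  "increments": [
    [[-2.5, -3.5, 0], 0],
    [[-2.5, -3.5, 0], 0],
    [[-2.5, -3.5, 0], 0],
    [[-2, -3, 0], 0],
    [[-1, -1.5, 0], 0],
    [[0, 0, 0], 0]
  ]
}}

```text
t: 2.0
ee_pos: [589.4, -54.6, 201.7]
orientation: [-2.49, 1.908, 0.004]
ft_force: [-0.6, 0.3, -0.4]
width: 15.9
```

```bash
cat > w.py <<'E'
from h import *
import sys,json
o=get_obs(); im=get_image("wrist"); np.savez("w.npz",im=im,p=o["ee_pos"],r=o["orientation"])
cv2.imwrite(f"pics/{sys.argv[1]}.png",im[:,:,::-1])
print(o["t"],o["ee_pos"].round(1),o["orientation"].round(3),o["width"])
for col in("teal","amber","purple"):
    for c,s in blobs(im,col,110,60,150)[0]: print(col,c.round(1),s[:].tolist(),plane([c],7,"wrist",o)[0].round(1))
bs,l,m=blobs(im,"green",80,50,300)
for c,s in bs:
    print("green",s.tolist())
E
python3 w.py w1
```

```text
2.0 [589.4 -54.6 201.7] [-2.49   1.908  0.004] 15.87678411277289
teal [263.5 225.7] [249, 212, 30, 29, 670] [510.9  -6.4   7. ]
teal [333.3 229.8] [320, 218, 30, 28, 557] [527.5 -86.5   7. ]
teal [387.8 243.6] [373, 230, 31, 28, 665] [ 527.6 -153.5    7. ]
amber [89.9 22.4] [0, 0, 192, 54, 1081] [678.2 213.1   7. ]
amber [75.9  6. ] [45, 0, 67, 17, 195] [690.  228.8   7. ]
amber [156.3   9.5] [86, 0, 147, 35, 1167] [706.9 148.3   7. ]
amber [257.6  10.8] [197, 0, 116, 30, 720] [731.4  49.4   7. ]
amber [470.5  44.1] [309, 0, 331, 106, 2537] [ 758.2 -167.2    7. ]
amber [531.8  32.8] [370, 0, 270, 89, 7074] [ 785.3 -223.8    7. ]
amber [575.3   9.2] [543, 0, 72, 24, 178] [ 818.  -257.7    7. ]
amber [619.6  10.3] [576, 0, 64, 34, 952] [ 830.  -302.4    7. ]
amber [465.4  55.4] [315, 7, 266, 90, 1421] [ 746.6 -166.     7. ]
amber [83.9 48.2] [0, 22, 179, 58, 663] [651.9 216.8   7. ]
amber [87.6 99.8] [0, 35, 233, 127, 11029] [600.8 208.    7. ]
amber [462.7  98.8] [439, 61, 70, 79, 600] [ 705.5 -178.8    7. ]
amber [473.8 216.8] [243, 65, 397, 245, 25351] [ 585.6 -239.7    7. ]
amber [
[... 431 characters left out ...]
49.2 105.8   7. ]
amber [ 31.4 227.3] [0, 217, 80, 24, 404] [435.1 262.5   7. ]
amber [ 84.4 279.6] [0, 245, 175, 65, 3121] [382.2 194.    7. ]
amber [320.7 263.7] [304, 247, 32, 34, 318] [481.6 -83.6   7. ]
amber [393.4 273.8] [360, 259, 64, 18, 161] [ 491.7 -172.6    7. ]
amber [104.5 356.9] [64, 344, 95, 43, 1250] [272.3 159.5   7. ]
amber [525.5 370.8] [483, 344, 93, 56, 4076] [ 400.3 -391.4    7. ]
amber [321.2 369.9] [289, 347, 62, 42, 1104] [ 331.4 -125.1    7. ]
amber [ 95.4 378.3] [70, 369, 63, 19, 211] [232.7 168.9   7. ]
amber [ 89.1 394.9] [74, 385, 36, 15, 194] [200.8 175.6   7. ]
purple [324.8 303.4] [312, 294, 27, 17, 360] [ 430.3 -102.8    7. ]
green [230, 51, 217, 117, 5088]
```

View pics/w1.png

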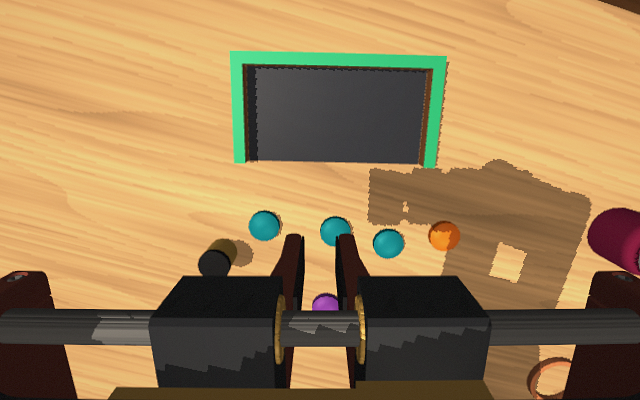

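The wrist view agrees. Bay outer tape corners are at (230,52), (446,57), (436,168) and (235,163). The tin lid is at (214,262) and amber at (444,236).

```bash
python3 - <<'E'
from h import *
o=dict(get_obs()); z=np.load("w.npz"); o["ee_pos"]=z["p"];o["orientation"]=z["r"]
P=plane([(230,52),(446,57),(436,168),(235,163)],22,"wrist",o)
Q=np.array([[686.6,62.5,22],[740.2,-148,22],[629.6,-169.6,22],[578.5,36.9,22]])
print(P.round(1)); print([np.linalg.norm(P[i]-P[i-1]).round(1) for i in range(4)])
M=(P+Q)/2
for A in(P,Q,M):
    y=(A[0]-A[1]+A[3]-A[2])[:2]; x=(A[0]-A[3]+A[1]-A[2])[:2]
    print("ang",np.degrees(np.arctan2(-y[0],y[1])),np.degrees(np.arctan2(x[1],x[0])),A.mean(0)[:2])
a=np.radians(14.1); ex=np.array([np.cos(a),np.sin(a)]); ey=np.array([-ex[1],ex[0]])
c=M.mean(0)[:2]-6*ex; print("bay centre",c)
Rt=R.from_rotvec(o["orientation"]).as_matrix(); print("tool x deg",np.degrees(np.arctan2(Rt[1,0],Rt[0,0])))
tw=plane([(214,262)],42,"wrist",o)[0]; tt=plane([(303.5,205)],42,"top")[0]
aw=plane([(444,236)],7,"wrist",o)[0]; at=plane([(395,174)],7,"top")[0]
for n,p in dict(tw=tw,tt=tt,aw=aw,at=at,A=(511.5,-7),B=(526.5,-88.5),C=(528,-154),tcp=o["ee_pos"]).items():
    p=np.array(p)[:2]; print(n,p.round(1),"bay",((p-c)@ex).round(1),((p-c)@ey).round(1))
E
```

```text
[[ 685.4   64.3   22. ]
 [ 736.7 -142.8   22. ]
 [ 629.3 -171.5   22. ]
 [ 578.2   37.4   22. ]]
[np.float64(110.5), np.float64(213.3), np.float64(111.1), np.float64(215.0)]
ang 13.817173315822263 14.524009736246299 [657.4101813  -53.17344851]
ang 14.094421596024363 12.178820875002545 [658.725 -54.55 ]
ang 13.956056148143176 13.345953386275799 [658.06759065 -53.86172426]
bay centre [652.24835856 -55.32341433]
tool x deg -74.93317658500999
tw [469.2  34.2] bay -155.8 131.5
tt [464.9  31.8] bay -160.5 130.2
aw [ 554.1 -214.6] bay -134.0 -130.5
at [ 552.8 -216.4] bay -135.7 -132.0
A [511.5  -7. ] bay -124.7 81.2
B [526.5 -88.5] bay -130.0 -1.5
C [ 528 -154] bay -144.5 -65.4
tcp [589.4 -54.6] bay -60.8 16.0
```

Call:
{"api": "arm_command", "payload": {
  "increments": [
    [[0.3, 2, 1], 0],
    [[0.4, 3, 2], 0],
    [[0.4, 3, 2], 0],
    [[0.3, 2.4, 2], 0],
    [[0.15, 1, 2], 0],
    [[0, 0, 2], 0],
    [[0, 0, 2], 0],
    [[0, 0, 2], 0],
    [[0, 0, 1], 0],
    [[0, 0, 0], 0]
  ]
}}

```text
t: 3.05
ee_pos: [466.4, -104.5, 38.1]
orientation: [-2.483, 1.92, 0.008]
ft_force: [-0.7, -0.5, 0.1]
width: 16.0
```

```bash
cat > bay.py <<'E'
from h import *
a=np.radians(14.0); ex=np.array([np.cos(a),np.sin(a)]); ey=np.array([-ex[1],ex[0]]); c=np.array([652.2,-55.3])
tob=lambda p: np.array([(np.array(p)[:2]-c)@ex,(np.array(p)[:2]-c)@ey])
if __name__=="__main__":
    import sys
    o=get_obs(); im=get_image("wrist")
    if len(sys.argv)>1: cv2.imwrite(f"pics/{sys.argv[1]}.png",im[:,:,::-1])
    print(o["t"].__round__(2),"tcp bay",tob(o["ee_pos"]).round(1),o["ee_pos"][2].round(1),"yaw",np.degrees(np.arctan2(*R.from_rotvec(o["orientation"]).as_matrix()[[1,0],[0,0]])).round(2),"F",o["ft_force"].round(1))
    for n,im in(("wrist",im),("top",get_image("top"))):
        for q,s in blobs(im,"teal",110,60,60)[0]:
            b=tob(plane([q],7,n,o)[0])
            if abs(b[0])<250 and abs(b[1])<200: print(n,q.round(0),s[2:],b.round(1))
E
python3 bay.py w2
```

```text
3.05 tcp bay [-192.2   -2.7] 38.1 yaw -75.43 F [-0.7 -0.5  0.1]
wrist [183. 114.] [  59   59 2709] [-125.    82.2]
wrist [320. 124.] [  58   59 2687] [-130.3   -2. ]
wrist [422. 149.] [  60   57 2582] [-144.4  -65.4]
top [318. 190.] [12 12 99] [-124.6   81.4]
```

View pics/w2.png

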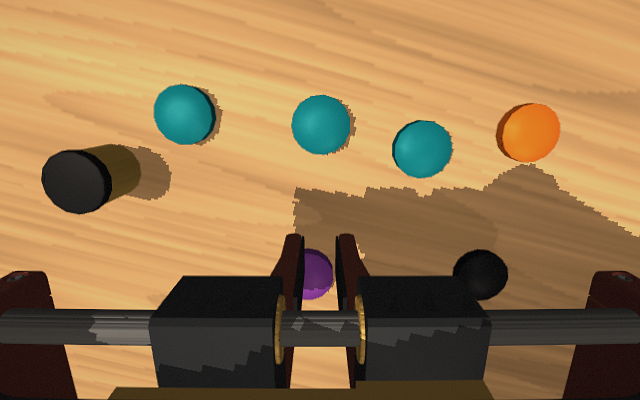

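Call:
{"api": "arm_command", "payload": {
  "increments": [
    [[0, -0.8, 0.5], 0],
    [[0, -0.5, 1], 0],
    [[0, 0, 1], 0],
    [[0, 0, 0.5], 0],
    [[0, 0, 0], 0]
  ]
}}

```text
t: 3.65
ee_pos: [484.1, -101.2, 9.2]
orientation: [-2.482, 1.917, -0.004]
ft_force: [-1.1, -0.6, -0.2]
width: 15.5
```

Call:
{"api": "arm_command", "payload": {
  "increments": [
    [[0, 0, 0.4], 0],
    [[0, -0.5, 0], 0],
    [[0, -0.8, 0], 0],
    [[0, -0.8, 0], 0],
    [[0, -0.8, 0], 0],
    [[0, -0.8, 0], 0],
    [[0, 0, 0], 0]
  ]
}}

```text
t: 4.35
ee_pos: [524.1, -91.0, 5.4]
orientation: [-2.481, 1.917, -0.006]
ft_force: [-0.6, 0.4, 0.8]
width: 16.2
```

```bash
python3 bay.py w3
```

```text
4.35 tcp bay [-133.    -3.6] 5.4 yaw -75.37 F [-0.6  0.4  0.8]
wrist [168. 225.] [  63   60 2934] [-125.7   82.4]
wrist [318. 233.] [  62   60 2234] [-129.3   -2.4]
wrist [428. 256.] [  61   43 2205] [-142.8  -65.9]
```

View pics/w3.png

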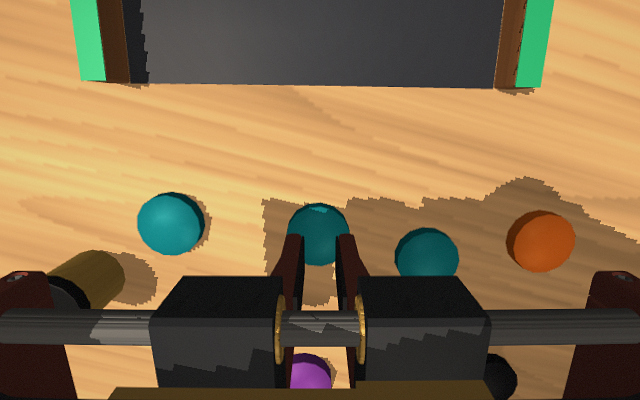

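The fingertips appear level with teal B at (318,233), yet it has not moved. I'll check from the side camera before pushing further.

```bash
python3 - <<'E'
from h import *
im=get_image("side")[:,:,::-1]; cv2.imwrite("pics/s3.png",cv2.resize(im[130:250,230:390],None,fx=5,fy=5,interpolation=2))
im=get_image("wrist")[:,:,::-1]; cv2.imwrite("pics/w3z.png",cv2.resize(im[190:310,240:400],None,fx=5,fy=5,interpolation=2))
E
```

```text
(no output)
```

View pics/s3.png

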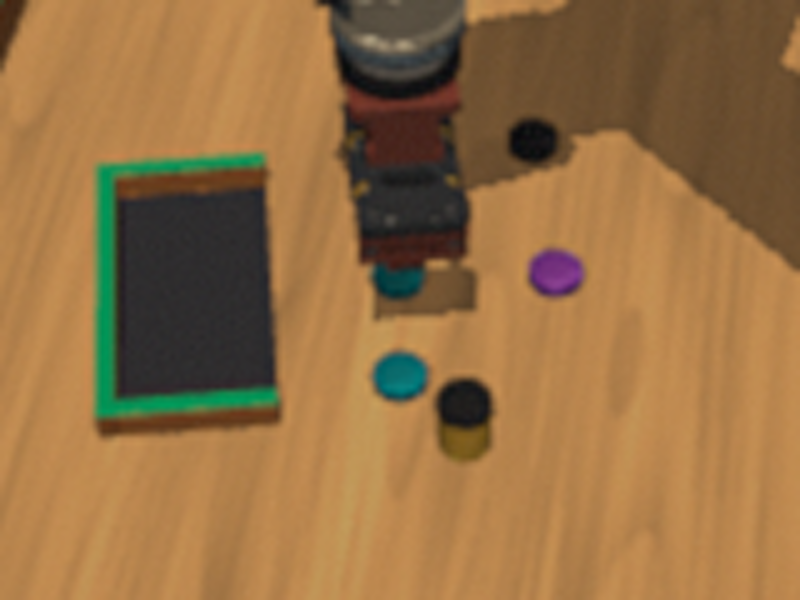

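View pics/w3z.png

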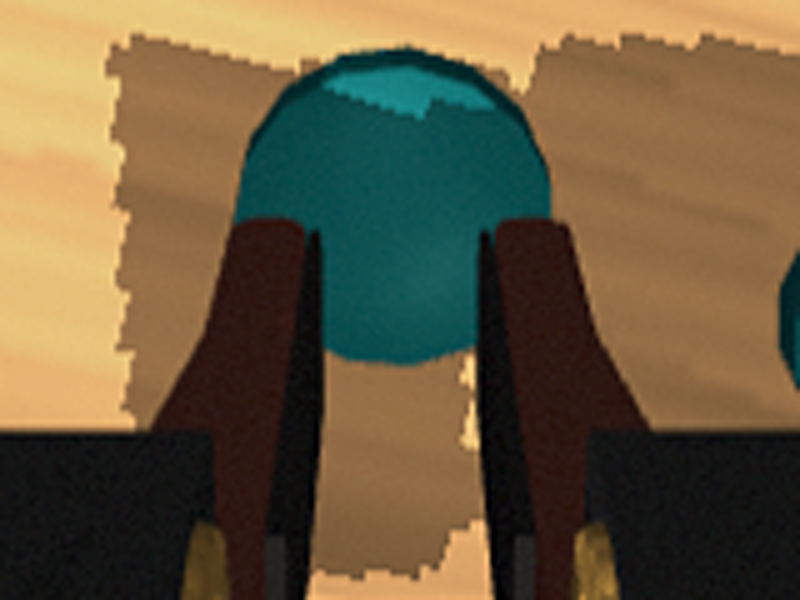

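Seen from the wrist, the fingertips show about 16 mm of gap at roughly 174 mm depth. That means they really end about 20 mm higher than the stated TCP, so they are hovering over the disc. I'll back off and lower while watching the force.

Call:
{"api": "arm_command", "payload": {
  "increments": [
    [[0, 1, 0], 0],
    [[0, 1, 0], 0],
    [[0, 1, 0], 0],
    [[0, 0.8, 0], 0],
    [[0, 0, 0], 0],
    [[0, 0, 0.2], 0],
    [[0, 0, 0.2], 0],
    [[0, 0, 0], 0]
  ]
}}

```text
t: 5.35
ee_pos: [479.6, -101.9, 0.6]
orientation: [-2.481, 1.92, 0.0]
ft_force: [-0.4, -0.2, 0.7]
width: 16.3
```

```bash
python3 - <<'E'
from h import *
im=get_image("wrist")[:,:,::-1]; cv2.imwrite("pics/w4.png",im)
im=get_image("side")[:,:,::-1]; cv2.imwrite("pics/s4.png",cv2.resize(im[130:250,230:390],None,fx=5,fy=5,interpolation=2))
print(get_obs()["ft_force"])
E
```

```text
[0.06414962 1.19744714 1.13835495]
```

View pics/w4.png

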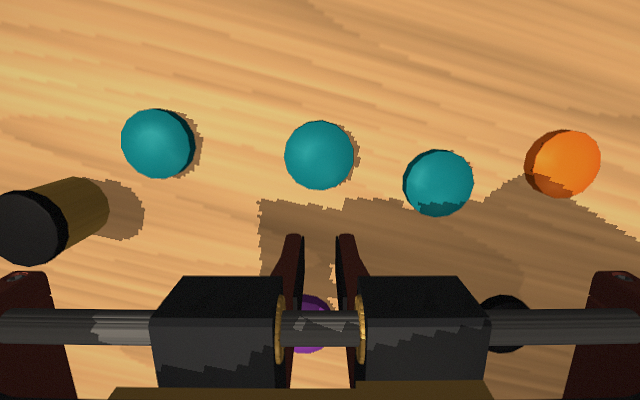

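View pics/s4.png

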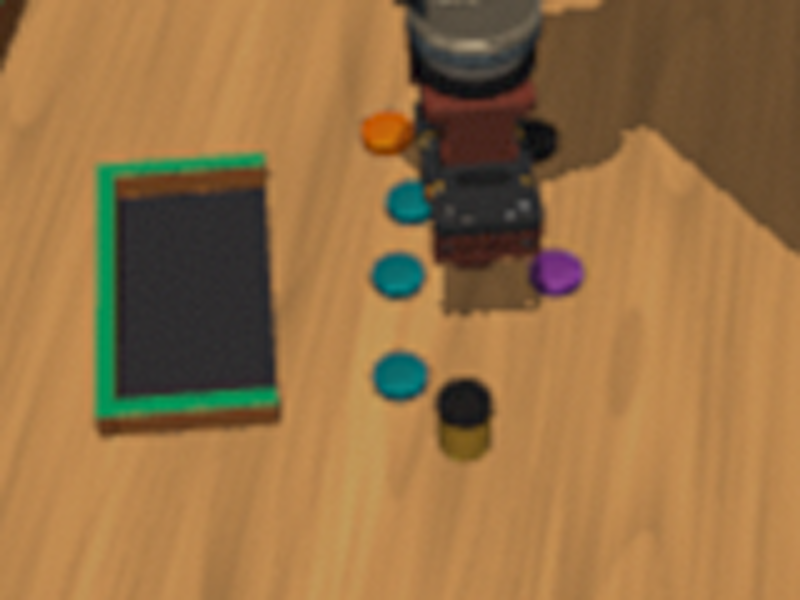

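Call:
{"api": "arm_command", "payload": {
  "increments": [
    [[0, 0, 0.3], 0],
    [[0, 0, 0.3], 0],
    [[0, 0, 0.3], 0],
    [[0, 0, 0], 0]
  ]
}}

```text
t: 5.85
ee_pos: [480.3, -101.6, -9.1]
orientation: [-2.481, 1.919, -0.001]
ft_force: [0.0, -0.2, 0.2]
width: 16.2
```

Call:
{"api": "arm_command", "payload": {
  "increments": [
    [[0, 0, 0.2], 0],
    [[0, 0, 0], 0],
    [[0, 0, 0.2], 0],
    [[0, 0, 0], 0]
  ]
}}

```text
t: 6.25
ee_pos: [480.2, -101.5, -13.6]
orientation: [-2.481, 1.919, -0.0]
ft_force: [-0.4, -0.5, -0.1]
width: 15.8
```

Call:
{"api": "arm_command", "payload": {
  "increments": [
    [[0, 0, 0.15], 0],
    [[0, 0, 0], 0]
  ]
}}

```text
t: 6.45
ee_pos: [480.2, -101.6, -15.2]
orientation: [-2.481, 1.919, -0.0]
ft_force: [-0.0, 0.2, 0.6]
width: 15.6
```

```bash
python3 - <<'E'
from h import *
im=get_image("side")[:,:,::-1]; cv2.imwrite("pics/s5.png",cv2.resize(im[130:250,230:390],None,fx=5,fy=5,interpolation=2))
o=get_obs();print(o["ft_force"],o["ee_pos"])
E
```

```text
[ 0.4719811   0.55937483 -0.14217365] [ 480.29230302 -101.60552383  -15.13009838]
```

View pics/s5.png

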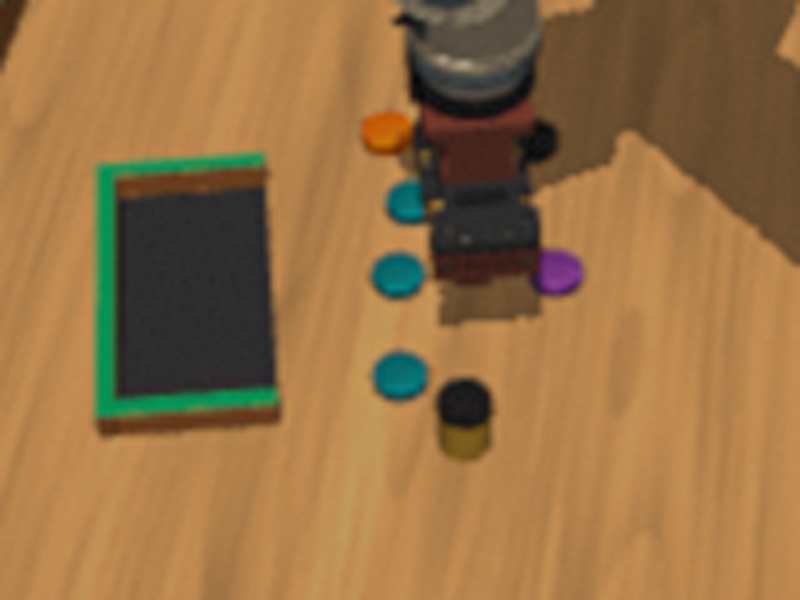

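Call:
{"api": "arm_command", "payload": {
  "increments": [
    [[0, 0, 0.15], 0],
    [[0, 0, 0], 0]
  ]
}}

```text
t: 6.7
ee_pos: [480.4, -101.6, -16.6]
orientation: [-2.481, 1.919, -0.001]
ft_force: [0.7, 0.4, 0.3]
width: 15.8
```

Call:
{"api": "arm_command", "payload": {
  "increments": [
    [[0, 0, 0.1], 0],
    [[0, 0, 0], 0]
  ]
}}

```text
t: 6.9
ee_pos: [480.4, -101.6, -17.7]
orientation: [-2.481, 1.919, -0.001]
ft_force: [0.3, 0.3, -0.5]
width: 16.2
```

Call:
{"api": "arm_command", "payload": {
  "increments": [
    [[0, 0, 0.1], 0],
    [[0, 0, 0], 0]
  ]
}}

```text
t: 7.1
ee_pos: [480.4, -101.6, -18.8]
orientation: [-2.481, 1.919, -0.001]
ft_force: [0.2, -0.8, 0.0]
width: 16.0
```

Call:
{"api": "arm_command", "payload": {
  "increments": [
    [[0, 0, 0.1], 0],
    [[0, 0, 0], 0]
  ]
}}

```text
t: 7.3
ee_pos: [480.4, -101.6, -19.9]
orientation: [-2.481, 1.919, -0.001]
ft_force: [-0.4, 0.4, 0.1]
width: 15.7
```

Call:
{"api": "arm_command", "payload": {
  "increments": [
    [[0, 0, 0.1], 0],
    [[0, 0, 0], 0]
  ]
}}

```text
t: 7.5
ee_pos: [480.6, -101.7, -20.3]
orientation: [-2.481, 1.919, -0.001]
ft_force: [-0.7, 0.9, 0.9]
width: 15.6
```

Call:
{"api": "arm_command", "payload": {
  "increments": [
    [[0, 0, 0.1], 0],
    [[0, 0, 0], 0]
  ]
}}

```text
t: 7.7
ee_pos: [480.7, -101.7, -20.2]
orientation: [-2.481, 1.919, -0.002]
ft_force: [0.2, 0.6, 0.3]
width: 15.9
```

The TCP reading stalls at z = -20.2, so the fingertips are on the table and the offset is about 20 mm, as the picture suggested. I'll raise 4 mm and push.

Call:
{"api": "arm_command", "payload": {
  "increments": [
    [[0, 0, -0.4], 0],
    [[0, 0, 0], 0],
    [[0, -0.5, 0], 0],
    [[0, -0.8, 0], 0],
    [[0, -0.8, 0], 0],
    [[0, -0.8, 0], 0],
    [[0, -0.8, 0], 0],
    [[0, 0, 0], 0]
  ]
}}

```text
t: 8.5
ee_pos: [520.8, -91.5, -16.1]
orientation: [-2.481, 1.919, -0.003]
ft_force: [-0.7, 0.1, -0.4]
width: 16.0
```

```bash
python3 bay.py w6
```

```text
8.5 tcp bay [-136.3   -3.4] -16.1 yaw -75.44 F [-0.7  0.1 -0.4]
wrist [319. 204.] [  73   71 4072] [-109.7   -2.3]
wrist [150. 233.] [  71   67 3691] [-125.7   82.6]
wrist [445. 262.] [  69   48 2008] [-139.8  -67.3]
```

View pics/w6.png

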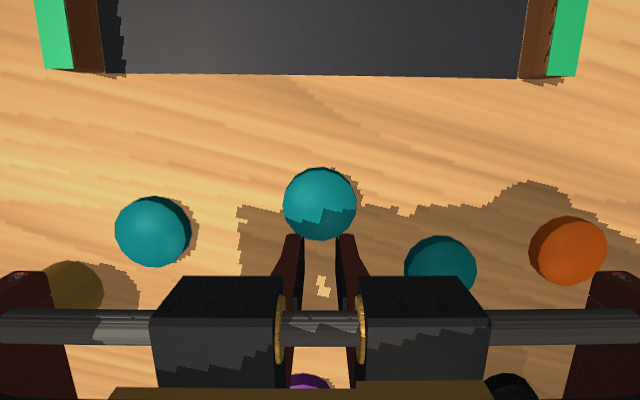

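Call:
{"api": "arm_command", "payload": {
  "increments": [
    [[0, -0.5, 0], 0],
    [[0, -0.8, 0], 0],
    [[0, -0.8, 0], 0],
    [[0, -0.8, 0], 0],
    [[0, -0.8, 0], 0],
    [[0, -0.8, 0], 0],
    [[0, -0.8, 0], 0],
    [[0, -0.8, 0], 0],
    [[0, -0.8, 0], 0],
    [[0, -0.8, 0], 0],
    [[0, -0.8, 0], 0],
    [[0, -0.8, 0], 0],
    [[0, -0.8, 0], 0],
    [[0, -0.8, 0], 0],
    [[0, -0.5, 0], 0],
    [[0, -0.3, 0], 0],
    [[0, 0, 0], 0]
  ]
}}

```text
t: 10.3
ee_pos: [642.0, -59.3, -16.3]
orientation: [-2.481, 1.92, 0.001]
ft_force: [-0.2, 0.5, -0.8]
width: 16.0
```

```bash
python3 bay.py w7
```

```text
10.3 tcp bay [-10.8  -1.4] -16.3 yaw -75.46 F [-0.2  0.5 -0.8]
wrist [319. 205.] [  74   75 4241] [15.8 -0.6]
```

View pics/w7.png

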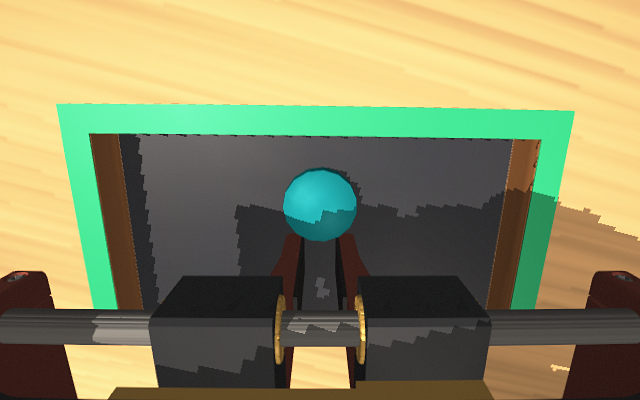

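Teal B is well inside, at about (15.8, -0.6) in the bay frame, pixel (319,205). I'll retreat, lift and go behind teal C.

Call:
{"api": "arm_command", "payload": {
  "increments": [
    [[0, 1, 0], 0],
    [[0, 1.5, -0.5], 0],
    [[0, 1.5, -1.5], 0],
    [[0.5, 2, -1.5], 0],
    [[1, 2, -1], 0],
    [[1, 2, -0.5], 0],
    [[1, 2, 0], 0],
    [[1, 2, 0], 0],
    [[1, 2, 0], 0],
    [[0.5, 1, 0], 0],
    [[0, 0, 0], 0]
  ]
}}

```text
t: 11.5
ee_pos: [474.9, -163.6, 34.8]
orientation: [-2.483, 1.923, 0.01]
ft_force: [0.5, 0.6, -0.3]
width: 15.9
```

```bash
python3 bay.py w8
```

```text
11.5 tcp bay [-198.2  -62.2] 34.8 yaw -75.52 F [ 0.5  0.6 -0.3]
wrist [ 81. 104.] [  59   61 2753] [-124.9   83. ]
wrist [326. 138.] [  59   59 2689] [-144.6  -65.2]
top [334. 134.] [ 13  13 134] [16.1 -1.5]
```

View pics/w8.png

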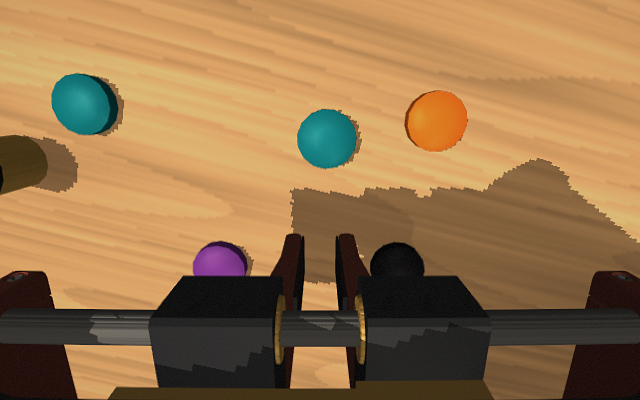

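Call:
{"api": "arm_command", "payload": {
  "increments": [
    [[0.15, -0.4, 0.5], 0],
    [[0.1, -0.2, 1], 0],
    [[0, 0, 1], 0],
    [[0, 0, 1], 0],
    [[0, 0, 0.7], 0],
    [[0, 0, 0.3], 0],
    [[0, 0, 0], 0]
  ]
}}

```text
t: 12.3
ee_pos: [485.5, -161.7, -15.7]
orientation: [-2.487, 1.917, 0.009]
ft_force: [0.7, -0.5, 0.2]
width: 16.0
```

Call:
{"api": "arm_command", "payload": {
  "increments": [
    [[0, -0.5, 0], 0],
    [[0, -0.8, 0], 0],
    [[0, -0.8, 0], 0],
    [[0, -0.8, 0], 0],
    [[0, -0.8, 0], 0],
    [[0, -0.8, 0], 0],
    [[0, -0.8, 0], 0],
    [[0, -0.8, 0], 0],
    [[0, -0.8, 0], 0],
    [[0, -0.8, 0], 0],
    [[0, 0, 0], 0]
  ]
}}

```text
t: 13.4
ee_pos: [568.7, -140.5, -14.4]
orientation: [-2.486, 1.916, 0.004]
ft_force: [0.9, 0.8, -0.0]
width: 15.6
```

```bash
python3 bay.py w9
```

```text
13.4 tcp bay [-101.6  -62.4] -14.4 yaw -75.24 F [ 0.9  0.8 -0. ]
wrist [179.  17.] [  84   42 2647] [8.  0.2]
wrist [319. 204.] [  73   71 4023] [-75.3 -61.6]
wrist [ 60. 285.] [  61   48 1448] [-122.6   77.1]
```

Call:
{"api": "arm_command", "payload": {
  "increments": [
    [[0, -0.5, 0.1], 0],
    [[0, -0.8, 0.05], 0],
    [[0, -0.8, 0], 0],
    [[0, -0.8, 0], 0],
    [[0, -0.8, 0], 0],
    [[0, -0.8, 0], 0],
    [[0, -0.8, 0], 0],
    [[0, -0.8, 0], 0],
    [[0, -0.8, 0], 0],
    [[0, -0.8, 0], 0],
    [[0, -0.3, 0], 0],
    [[0, 0, 0], 0]
  ]
}}

```text
t: 14.7
ee_pos: [651.0, -118.2, -16.6]
orientation: [-2.486, 1.917, 0.007]
ft_force: [-0.1, -0.3, -0.1]
width: 15.5
```

```bash
python3 bay.py w10
```

```text
14.7 tcp bay [-16.4 -60.8] -16.6 yaw -75.27 F [-0.1 -0.3 -0.1]
wrist [195. 193.] [  78   75 4292] [15.6  0. ]
wrist [319. 206.] [  74   74 4255] [  9.8 -60. ]
```

View pics/w10.png

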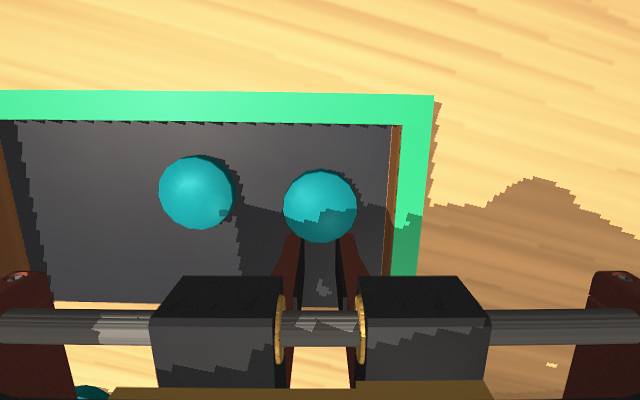

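Teal C is at (9.8, -60), pixel (319,206), and B is undisturbed. Next is teal A.

Call:
{"api": "arm_command", "payload": {
  "increments": [
    [[0, 1, 0], 0],
    [[0, 1.5, -0.5], 0],
    [[0, 1.5, -1.5], 0],
    [[-0.5, 1.5, -1.5], 0],
    [[-1, 1.5, -1], 0],
    [[-2, 1.5, -0.5], 0],
    [[-2, 1.5, 0], 0],
    [[-2, 1.5, 0], 0],
    [[-2, 1.5, 0], 0],
    [[-2, 1, 0], 0],
    [[-1, 0.5, 0], 0],
    [[-0.5, 0, 0], 0],
    [[0, 0, 0], 0]
  ]
}}

```text
t: 16.1
ee_pos: [458.6, -29.9, 36.4]
orientation: [2.482, -1.924, -0.015]
ft_force: [0.3, -0.1, 0.3]
width: 15.8
```

```bash
python3 bay.py w11
```

```text
16.1 tcp bay [-181.7   71.5] 36.4 yaw -75.58 F [ 0.3 -0.1  0.3]
wrist [305. 133.] [  59   59 2685] [-125.    81.5]
top [355. 131.] [ 13  13 133] [  9.8 -61.1]
top [334. 134.] [ 14  13 137] [16.  -1.9]
```

View pics/w11.png

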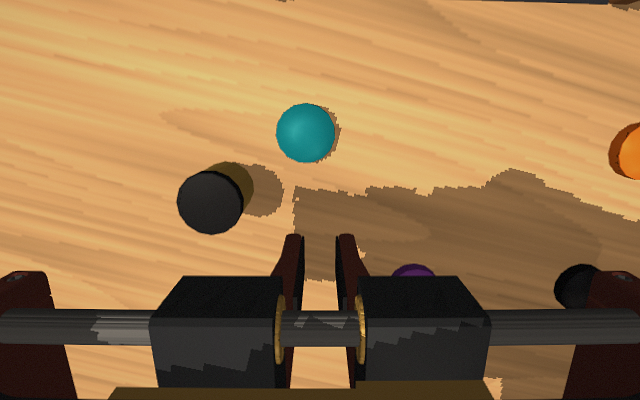

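Call:
{"api": "arm_command", "payload": {
  "increments": [
    [[-0.2, -0.3, 0.5], 0],
    [[-0.1, -0.2, 1], 0],
    [[0, 0, 1], 0],
    [[0, 0, 1], 0],
    [[0, 0, 0.8], 0],
    [[0, 0, 0.4], 0],
    [[0, 0, 0], 0]
  ]
}}

```text
t: 16.9
ee_pos: [464.9, -27.0, -16.3]
orientation: [2.48, -1.927, -0.014]
ft_force: [0.8, 1.2, 0.1]
width: 15.8
```

```bash
python3 bay.py w12
```

```text
16.9 tcp bay [-174.9   72.7] -16.3 yaw -75.71 F [0.8 1.2 0.1]
wrist [302. 158.] [  77   77 4545] [-125.    81.5]
top [355. 131.] [ 12  12 117] [  9.4 -60.8]
top [334. 134.] [ 13  12 121] [15.7 -1.5]
```

View pics/w12.png

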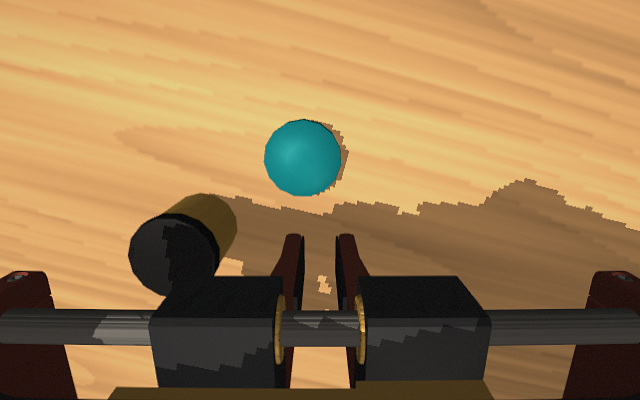

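Call:
{"api": "arm_command", "payload": {
  "increments": [
    [[-0.5, 0, 0], 0],
    [[0, -0.4, 0], 0],
    [[0, -0.6, 0], 0],
    [[0, -0.6, 0], 0],
    [[0, -0.6, 0], 0],
    [[0, -0.6, 0], 0],
    [[0, -0.6, 0], 0],
    [[0, 0, 0], 0]
  ]
}}

```text
t: 17.8
ee_pos: [502.2, -12.4, -14.0]
orientation: [-2.479, 1.926, 0.007]
ft_force: [0.1, -0.1, -0.0]
width: 15.6
```

```bash
python3 bay.py w13
```

```text
17.8 tcp bay [-135.2   77.9] -14.0 yaw -75.68 F [ 0.1 -0.1 -0. ]
wrist [320. 204.] [  74   70 3960] [-109.    78.5]
top [355. 131.] [ 12  12 115] [  9.4 -60.9]
top [334. 134.] [ 13  10 110] [17.2 -1.8]
```

View pics/w13.png

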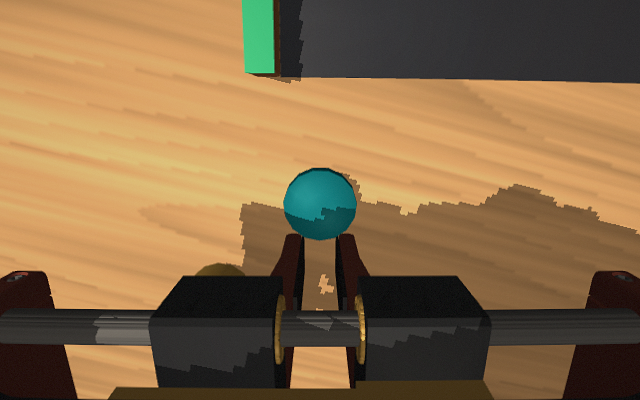

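Call:
{"api": "arm_command", "payload": {
  "increments": [
    [[0, -0.3, 0.2], 0],
    [[0.15, -0.6, 0], 0],
    [[0.2, -0.7, 0], 0],
    [[0.2, -0.7, 0], 0],
    [[0.2, -0.7, 0], 0],
    [[0.2, -0.7, 0], 0],
    [[0.2, -0.7, 0], 0],
    [[0.2, -0.7, 0], 0],
    [[0.1, -0.7, 0], 0],
    [[0, 0, 0], 0]
  ]
}}

```text
t: 18.9
ee_pos: [565.8, -12.6, -16.8]
orientation: [-2.48, 1.927, 0.009]
ft_force: [-0.0, 0.2, -0.4]
width: 15.7
```

```bash
python3 bay.py w14
```

```text
18.9 tcp bay [-73.5  62.3] -16.8 yaw -75.72 F [-0.   0.2 -0.4]
wrist [466.  68.] [  88   88 5971] [16.3 -0.7]
wrist [594.  85.] [  91   85 6012] [ 10.3 -59.6]
wrist [319. 204.] [  75   74 4215] [-46.4  63.1]
```

View pics/w14.png

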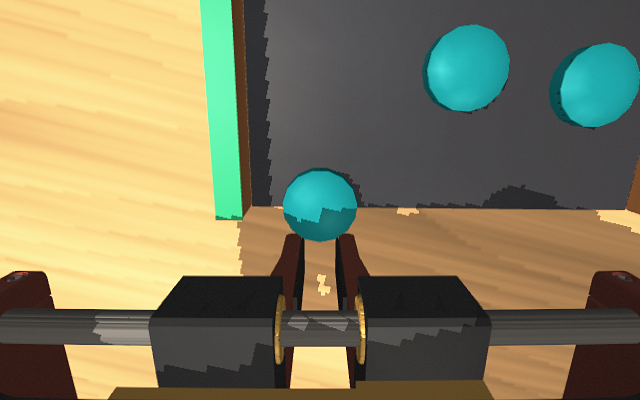

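Call:
{"api": "arm_command", "payload": {
  "increments": [
    [[0.05, -0.5, 0], 0],
    [[0.1, -0.8, 0], 0],
    [[0.1, -0.8, 0], 0],
    [[0.1, -0.8, 0], 0],
    [[0.1, -0.8, 0], 0],
    [[0.05, -0.8, 0], 0],
    [[0, -0.5, 0], 0],
    [[0, 0, 0], 0]
  ]
}}

```text
t: 19.8
ee_pos: [618.3, -4.2, -17.4]
orientation: [2.48, -1.928, -0.012]
ft_force: [0.2, 0.1, -1.2]
width: 15.7
```

```bash
python3 bay.py w15
```

```text
19.8 tcp bay [-20.5  57.8] -17.4 yaw -75.71 F [ 0.2  0.1 -1.2]
wrist [444. 186.] [  80   76 4695] [16.3 -0.6]
wrist [565. 199.] [  81   75 4479] [ 10.7 -60.7]
wrist [319. 206.] [  75   74 4290] [ 6.2 58.5]
```

All three are inside. I'll retreat and rise clear, stopping short of the tin.

Call:
{"api": "arm_command", "payload": {
  "increments": [
    [[0, 1, 0], 0],
    [[0, 1.5, -0.5], 0],
    [[0, 1, -2], 0],
    [[0, 0.5, -3], 0],
    [[0, 0, -4], 0],
    [[0, 1, -4], 0],
    [[0, 2, -3], 0],
    [[0.5, 2, -2], 0],
    [[1, 1.5, -1], 0],
    [[0.5, 0.5, 0], 0],
    [[0, 0, 0], 0]
  ]
}}

```text
t: 21.0
ee_pos: [500.7, -54.4, 182.6]
orientation: [2.474, -1.924, -0.027]
ft_force: [0.4, 0.5, -0.1]
width: 15.5
```

```bash
python3 bay.py w16; python3 meas.py; python3 - <<'E'
from h import *
im=get_image("top")[:,:,::-1]; cv2.imwrite("pics/t16.png",im)
a=cv2.imread("pics/top0.png"); cv2.imwrite("pics/cmp.png",np.vstack([x[100:260,100:520] for x in(a,im)]).repeat(1,0))
E
```

```text
21.0 tcp bay [-146.8   37.5] 182.6 yaw -75.76 F [ 0.4  0.5 -0.1]
wrist [300.  15.] [  39   35 1100] [ 4.8 58.8]
wrist [363.   9.] [ 39  23 731] [10.  -0.8]
wrist [427.  13.] [  39   31 1003] [  7.2 -60.7]
top amber [340.2 206.4] 91738 [465.4 -64.8   7. ]
side purple [340.6 184.2] 73 [ 427.1 -104.8    7. ]
green [ 170   43  288   31 2863] [[169.7  43.7]
 [456.8  41.2]
 [457.1  71. ]
 [170.   73.5]]
[[ 941.8  414.1   22. ]
 [ 943.6 -414.9   22. ]
 [ 849.2 -407.1   22. ]
 [ 848.3  407.1   22. ]]
[np.float64(93.7), np.float64(829.0), np.float64(94.8), np.float64(814.2)]
green [293 123  14  31 161] [[287.9 150.7]
 [294.1 120.5]
 [306.4 123.1]
 [300.1 153.2]]
[[617.1  73.8  22. ]
 [703.1  56.8  22. ]
 [695.3  23.2  22. ]
 [609.5  40.8  22. ]]
[np.float64(33.9), np.float64(87.7), np.float64(34.5), np.float64(87.5)]
```

View pics/w16.png

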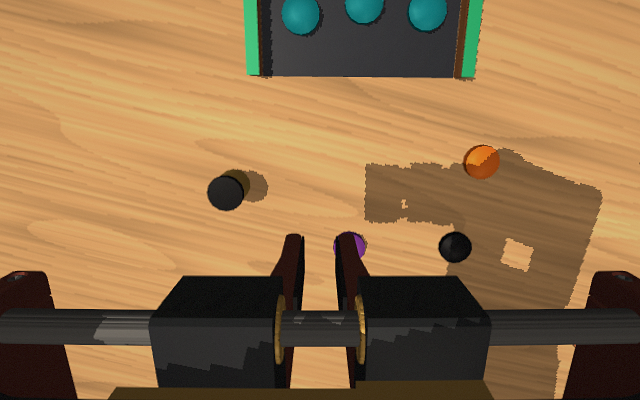

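View pics/cmp.png

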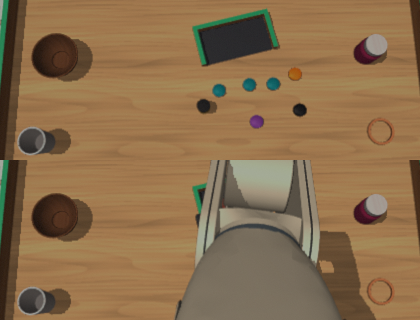

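The wrist view shows all three teals inside the bay, at (301,15), (364,9) and (427,13). I'll check amber (482,162) and the tin lid (225,193) against their starting positions.

```bash
python3 - <<'E'
from bay import *
o=get_obs()
print("amber",plane([(482,162)],7,"wrist",o)[0].round(1),"was 554,-215"); print("tin",plane([(225,193)],42,"wrist",o)[0].round(1),"was 467,33")
im=get_image("side")[:,:,::-1]; cv2.imwrite("pics/s16.png",cv2.resize(im[90:260,220:400],None,fx=3.5,fy=3.5,interpolation=2))
for q,s in blobs(im[:,:,::-1],"teal",100,50)[0]:
    b=tob(plane([q],7,"side")[0])
    if abs(b[0])<60: print("side",q.round(0),s[2:],b.round(1))
E
```

```text
amber [ 555.5 -213.6    7. ] was 554,-215
tin [466.2  34.7  42. ] was 467,33
side [265. 174.] [11 10 90] [ 11.2 -61.2]
side [264. 188.] [12 10 96] [17.3 -1.2]
side [267. 202.] [ 12  11 104] [ 7.2 57.5]
```

View pics/s16.png

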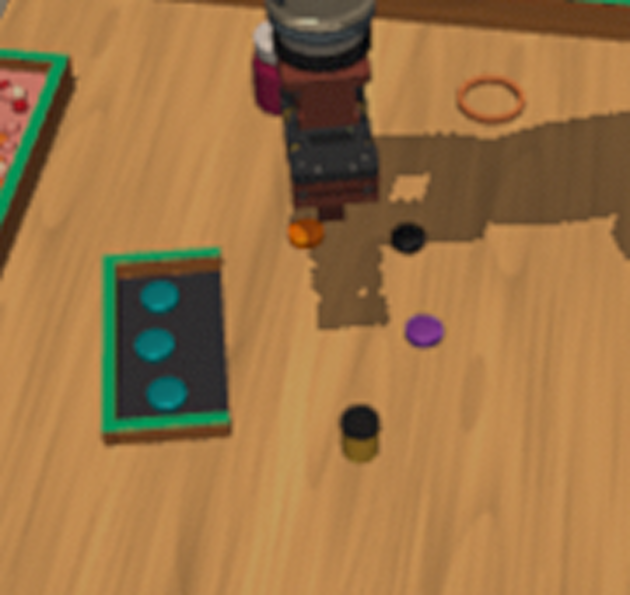

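The side view shows all three teals flat between the walls. Amber and the tin measure within about 2 mm of where they started, so I'm handing in.

```bash
python3 -c "
from workcell import *
print(close_job())"
```

```text
the job is handed in; nothing more can be done
None
```

I swept the three teal cabochons one at a time into the bay with the fingers partly open as a cradle, then lifted the gripper clear and handed in at about 21 s of the 54 s. The hand-in gave no verdict.

**Teals:** in the bay frame (mm), the last side view puts them at about (7, 58), (17, -1) and (11, -61). All lie flat and well inside the limits. Close wrist views agreed within about 2 mm. The last, high wrist view read two of them about 4–7 mm lower in x, because the discs were cut off at the picture's edge.

**Amber and brass tin:** both measured within about 2 mm of where they started.

**Bowl, jar, cup and bangle:** I only compared these by eye in the before and after top views, and they looked unmoved. At the end the arm hid the bay in the top view, so that check rests on the wrist and side cameras.

**Disagreement with the description:** the fingers end about 20 mm short of the reported TCP. The first push therefore passed over a teal without touching it. I found the true height by lowering until the fingers stopped, which was at a TCP reading of z = -20 mm. The force reading barely showed that contact. I then pushed with the TCP at about -14 to -17 mm.

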